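# Set and lock the stop of the carton-check fixture

## Robot

A 6-joint arm with a two-finger parallel gripper is mounted at the origin on the work surface. World frame = base frame: x ahead of the robot, y to its left, z up, the work surface at z = 0. Lengths are in mm, angles in rad, forces in N, time in s.
With the tool pointing down it reaches from about 275 to 750 mm from the base axis. Payload 10.2 kg.
Tool frame: the origin (TCP) lies between the finger pads; the fingertips stand 11 mm ahead of it and the grasp point (between the pads) lies 8 mm behind it; z points along the fingers, y is the line along which they close (so a half turn about z gives the same grasp; the last joint's range is limited). The gripper opens to 85 mm and grips with 20 to 120 N. Pads are 22 mm wide; open, the fingers measure 114 mm over their backs; the gripper's body (76 mm by 85 mm) begins 54 mm behind the grasp point. The pads swing forward as they close: fully open they stand 13 mm farther back than shut.
Start: joints at [1.077, 0.313, 1.498, -0, 1.331, -0.223], TCP at [140.451, 505.87, 242.294] pointing down, gripper open.
Joint ranges: [-2.94, 2.94], [-0.97, 2.17], [0.19, 2.56], [-1.23, 4.37], [0.02, 3.11], [-2.88, 2.88]. Speed limits (rad/s): [2.39, 2.39, 3.01, 3.14, 3.14, 3.14].

## Interface

Orientations are given as a unit quaternion [w, x, y, z].
In Python, from rig import sense, eyes, finish_job gives the robot as it stands.
- The arm moves only by the shell command python3 -m jog 'ROWS' [FORCE]. ROWS is JSON, a list of rows, each a list of 7 numbers: the shift along the tool's x, y, z in m, then the turn, a rotation vector about the tool's x, y, z in rad, then the finger opening in m, from 0 to 0.0854. In form: [[dx, dy, dz, rx, ry, rz, gripper], ...]. A call has 1 to 5 rows; each row shifts and turns the commanded pose from where the row before left it, along the tool's axes as they then stand; what a row does not reach is not made up. A row lasts 1/10 s, in which the tool goes at most 50 mm and 8.59 degrees, less where a joint would pass 70% of its speed; a pose out of reach is approached as far as the arm can. A call is refused whole if a number of a shift passes 0.05 or a number of a turn 0.15, either way. A call with a gripper value outside its range is refused whole. The fingers move at their own pace and stop on an object; FORCE is the grip in N (left out, the last holds). Time passes only in rows, so rows that do not move let the fingers close. It gives the time, the measured TCP pose, the force, the opening and the grip force at its end, in the units of the state.
- sense(): the state, without advancing time (a new reading comes with each control period).
- eyes.capture(name): name is "scene" or "top" or "wrist"; returns the picture (480x640x3 uint8, red, green, blue); there is no depth.
- eyes.calibration(name): a dict with "fx", "fy", "cx", "cy" (pixels), "cam_to_world" (4x4, takes a point from camera to world coordinates); the wrist camera has in their place "mount" (4x4, takes a point from camera to tool coordinates, whose origin is the TCP and whose axes are the flange's). Camera axes: x right, y down, z forward; pixel columns grow to the right and rows downward; lengths in mm; the calibration is good to about 2 mm. A picture is of the moment at which its call begins: read the wrist's pose just before it. calibration takes no time and is no camera call.
- finish_job(): hands the job in; it is judged then, once.
The state is a dict: "time_s": time; "joints": joint angles; "dq": joint speeds; "tau": joint torques, N m; "eef_pos": TCP position; "ee_rot": TCP orientation; "force": force on the tool from outside, world axes, zero at the start; "wrist_torque": the same for the moment, N m; "grip_width": opening from 0.0 (shut) to 1.0 (fully open); "grip_force": force on a finger pad.
Only numpy, scipy, OpenCV 4.12 (cv2) and the standard library are available. Lean on these libraries where they do the work, as an engineer would, in place of code of your own. Each camera call takes 0.05 s, during which the arm holds its last target. There are 200 camera calls.

## Task

Set the check fixture for the carton lying on it: slide the stop along its fence rail until the carton sits snug between the stop and the fixed end block, then push the stop's cam lever over, away from the robot and fully down, so that the stop is locked there. Leave the other things on and around the fixture standing where they are.

Things in the scene. Friction and masses are not known exactly. Their poses are not given: they have to be found in the camera images.
- fixture: check fixture fixed to the bench: white plate 236 x 470 mm, top 12 mm up (origin on the bench under its centre; x away from the robot, y along the rail to the left, z up). Aluminium fence rail on it along y, x = 30 to 60 mm, top 52 mm up. A rigid lamp bar runs above the whole rail: x = 68 to 104, 238 to 266 mm up, posts at x = 106, y = +-220: go under it with the tool tilted 30 to 45 degrees
- end_face (a point): middle of the inner face of the fixed end block, a steel block 20 mm thick and 36 mm high at the right end of the plate (y = -165 mm of the fixture); the carton's right end shall bear on it
- carton_center (a point): centre of the red carton, a loose closed box of about 150 g: 130 mm long (its y, along the rail), 70 mm wide, 35 mm high. It lies flat on the plate along the fence, 5 to 30 mm short of the end block
- stop (a joint): travel of the sliding stop along the rail (m): 0 at the left end, growing to the right (-y of the fixture) towards the end block; its face touches the carton, and the carton the end block, at 0.170. Free, it slides with about 2 N and stays where it is left; with the lever down it is clamped
- stop_face (a point): middle of the stop's face that meets the carton, in front of the rail, 33 mm above the bench; axes as the fixture's. The stop is a dark steel saddle over the rail reaching 52 mm to the left (+y) of this face. Its arm is 12 mm thick, +-25 mm in x from here, 16 to 50 mm up; its front cheek (x = +23 to +33 mm from here, 18 to 60 mm up) has its left end at y = +52 mm: push there
- cam_lever (a joint): angle of the cam lever on the stop (rad), about a pin along y. 0: open, leaning 0.35 rad towards the robot; 0.35: upright; 1.92: fully down, level, pointing away from the robot, where it stays by itself. It turns easily to about 1.2; then the cam bears on the rail and it takes up to about 8 N near the lever's end
- lever_pin (a point): axis of the lever's pin, in the middle of the lever's width, 66 mm above the bench; 50 mm behind (+x of the fixture) and 26 mm to the left (+y) of stop_face. The orientation turns with the lever: z points along the lever to its end
- lever_end (a point): free end of the lever, 85 mm from the pin. The lever is a flat steel bar 9 mm thick; its last 40 mm are 24 mm wide (along the pin), the rest 14 mm between two lugs that reach 25 mm above the rail
- spare_carton: a blue carton 90 x 60 x 40 mm on the bench to the right of the fixture; leave it (origin: centre of its underside)
- dropper_a: dark dropper bottle, 33 mm across and 92 mm high, left of the fixture; leave it (origin: centre of its underside)
- dropper_b: the same, behind the fixture; leave it
- dish: flat round dish with lid, 63 mm across, 14 mm high, on the front left of the fixture's plate; leave it (origin: centre of its underside)
- beaker: glass beaker, 66 mm across and 85 mm high, behind the fixture; leave it (origin: centre of its underside)
- reagent: dark reagent bottle, 84 mm across and 155 mm high, to the far left; leave it (origin: centre of its underside)
Mind the look-alikes: they are no part of the job. Of the things like the part that bears carton_center, leave any that is black or turquoise; of the rest the smaller one is meant.

How it is judged (in metres and radians):
On the way, in this order (a step that is already met when the one before it is completed fails the run):
1. the stop is slid up, the carton snug between it and the end block (value of joint stop above 0.166 m and y of carton_center in the frame of fixture below -0.096 m), for 0.2 s.
2. the cam lever is fully down (value of joint cam_lever above 1.75 rad), for 0.2 s.
At the end, for the whole second after the job is handed in: The stop stands within 4 mm of where the carton touches both it and the end block, the carton lies flat on the plate along the fence (within 10 mm of it, 0.06 rad) and within 4 mm of the end block, the cam lever is down to within 0.17 rad of level (joint above 1.75), and all is at rest (all of step 1 and value of joint stop below 0.173 m and value of joint cam_lever above 1.75 rad and y of carton_center in the frame of fixture above -0.104 m and x of carton_center in the frame of fixture between -0.016 and 0 m and z of carton_center in the frame of fixture below 0.034 m and angle between carton_center's own z axis and vertical below 0.06 rad and angle between the y axis of carton_center and the y axis of fixture, either way round below 0.06 rad and velocity of joint stop below 0.01 m/s and velocity of joint cam_lever below 0.1 rad/s).
It fails at once if a thing on or around the fixture is shoved more than 30 mm or knocked over (distance of any of spare_carton, dropper_a, dropper_b, dish, beaker, reagent from where it was at the start of the episode above 0.03 m or angle between any of dropper_a, dropper_b, beaker, reagent's own z axis and vertical above 0.5 rad).
It also fails if it takes over 58 s, if anything falls off the work surface, if the arm or the gripper's body presses on something with over 40 N, if the wrist force passes 120 N, or if a joint passes its speed limit or range.

## Working session

There is one attempt and no reset: what is moved stays moved. The work goes in short steps, Python scripts to look and compute and a shell command to move; the robot and the scene stay as the last step left them, time stands still between calls to the robot, and variables do not carry over. Pictures are saved under pics/ and viewed, at most 10 in all, crops included, and the job is handed in when it is done.

```bash
ls; mkdir -p pics; python3 - <<'E'
from rig import sense, eyes
import cv2,numpy as np
s=sense();print(s)
for n in("scene","top"):
    im=eyes.capture(n);cv2.imwrite(f"pics/{n}0.png",im[:,:,::-1]);c=eyes.calibration(n);print(n,{k:np.round(v,3).tolist() for k,v in c.items()})
print(eyes.calibration("wrist"))
E
```

```text
pics
{'time_s': 0.0, 'joints': array([ 1.07662989e+00,  3.13466341e-01,  1.49846774e+00, -4.18123054e-06,
        1.33102205e+00, -2.23381199e-01]), 'dq': array([-0.0008922 , -0.00065902, -0.00181386, -0.0007724 ,  0.00032967,
        0.00042533]), 'tau': array([-9.17819707e-04, -4.12262285e+01, -2.59745193e+01, -2.33666397e-04,
        4.09217435e-03, -7.70710062e-05]), 'eef_pos': array([140.30840101, 505.63472037, 241.71517518]), 'ee_rot': array([-2.37475585e-04,  1.34978823e-01,  9.90848249e-01, -6.39044888e-04]), 'force': array([-0.34042793, -0.59009148, -0.37672707]), 'wrist_torque': array([ 0.0654989 , -0.03039325,  0.04808682]), 'grip_force': 0.0, 'grip_width': 1.0004436041395526}
scene {'fx': 448.785, 'fy': 448.785, 'cx': 323.439, 'cy': 242.989, 'cam_to_world': [[-0.325, 0.592, -0.737, 1445.329], [0.946, 0.203, -0.253, 356.737], [-0.0, -0.78, -0.626, 927.4], [0.0, 0.0, 0.0, 1.0]]}
top {'fx': 569.082, 'fy': 569.082, 'cx': 314.051, 'cy': 246.462, 'cam_to_world': [[0.006, -0.984, 0.177, 261.538], [-1.0, -0.008, -0.007, 31.06], [0.008, -0.177, -0.984, 1638.026], [0.0, 0.0, 0.0, 1.0]]}
{'fx': 374.8737614532788, 'fy': 374.8737614532788, 'cx': 315.60756663081384, 'cy': 239.0323815251761, 'mount': array([[ 1.15463433e-04, -9.65978007e-01, -2.58624199e-01,
         6.46479941e+01],
       [ 9.99999477e-01,  3.74350112e-04, -9.51769416e-04,
        -1.81624804e-01],
       [ 1.01620432e-03, -2.58623954e-01,  9.65977545e-01,
        -1.31663804e+02],
       [ 0.00000000e+00,  0.00000000e+00,  0.00000000e+00,
         1.00000000e+00]])}
```

View pics/scene0.png

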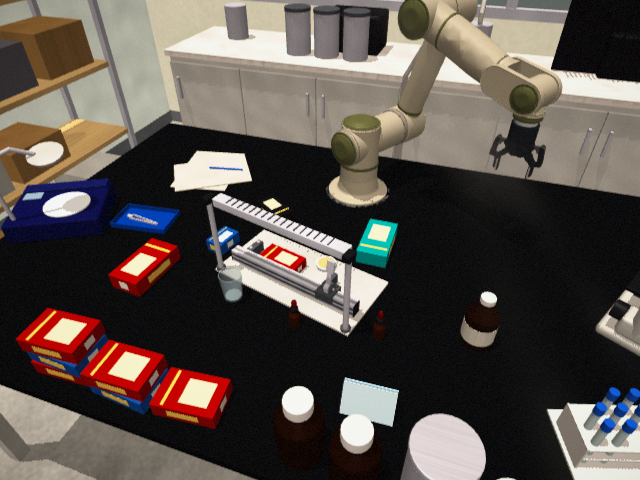

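View pics/top0.png

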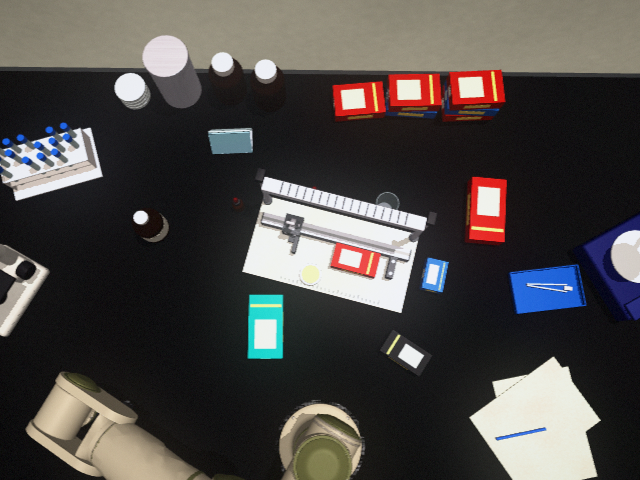

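The scene view shows the fixture with lamp bar, the red carton on its plate and the stop at the left. In the top view the plate corners are at about (243,272), (403,311), the carton at (355,260), the stop at (293,228) and the end block at (391,267). Next I'll magnify the fixture.

```bash
cat > h.py <<'E'
import numpy as np, cv2
from rig import sense, eyes
from scipy.spatial.transform import Rotation as R
def cam(n,s=None):
    c=eyes.calibration(n)
    if n=="wrist":
        T=np.eye(4);T[:3,:3]=R.from_quat(np.roll(s["ee_rot"],-1)).as_matrix();T[:3,3]=s["eef_pos"];return c,T@c["mount"]
    return c,np.array(c["cam_to_world"])
def ray(n,uv,z,s=None):
    c,T=cam(n,s);d=T[:3,:3]@[(uv[0]-c["cx"])/c["fx"],(uv[1]-c["cy"])/c["fy"],1];o=T[:3,3];return o+d*(z-o[2])/d[2]
def proj(n,p,s=None):
    c,T=cam(n,s);q=np.linalg.inv(T)@np.r_[p,1];return np.array([c["fx"]*q[0]/q[2]+c["cx"],c["fy"]*q[1]/q[2]+c["cy"]])
E
python3 - <<'E'
from h import *
im=cv2.imread("pics/top0.png")
cv2.imwrite("pics/topc.png",cv2.resize(im[170:320,230:430],None,fx=4,fy=4,interpolation=cv2.INTER_CUBIC))
for n,uv,z in[("FL",(243,272),12),("FR",(403,311),12)]:print(n,ray("top",uv,z))
E
```

```text
FL [477.91881037 223.37338299  12.        ]
FR [ 369.25963947 -235.13693819   12.        ]
```

View pics/topc.png

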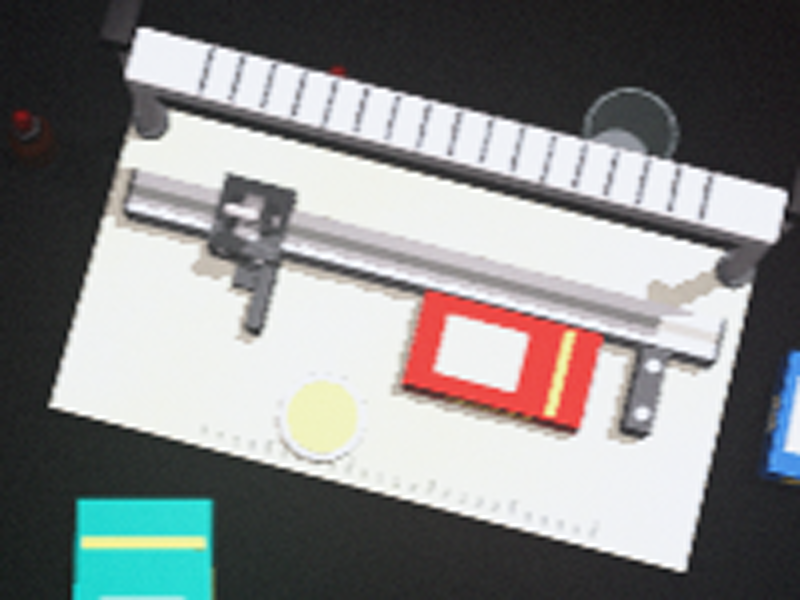

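The crop shows the plate's front edge clearly, the stop arm's right face at crop (270,300), the carton's left edge at about (415,340), and the dish at (320,420).

```bash
cat >> h.py <<'E'
FL=np.array([477.9,223.4]);FR=np.array([369.3,-235.1])
fy=(FL-FR)/np.linalg.norm(FL-FR);fx=np.array([fy[1],-fy[0]]);C=(FL+FR)/2+118*fx
def tofix(p):d=np.array(p)[:2]-C;return np.round([d@fx,d@fy,p[2]],1)
def tow(q):return np.r_[C+q[0]*fx+q[1]*fy,q[2]]
def state():
    s=sense();Rm=R.from_quat(np.roll(s["ee_rot"],-1)).as_matrix();F=np.eye(3);F[:2,0]=fx;F[:2,1]=fy
    Q=F.T@Rm;p=tofix(s["eef_pos"]);print("t",round(s["time_s"],2),"tcp",p,"tip",np.round(p+11*Q[:,2],1),"force(fix)",np.round(F.T@s["force"],1),"grip",round(float(s["grip_width"]),2))
    print("tool axes in fixture (cols)\n",np.round(Q,3),"\nrotvec to tilt45 (tool)",np.round(R.from_matrix(Q.T@TGT(45)).as_rotvec(),3));return s,Q,p
def TGT(t):
    t=np.radians(t);z=np.array([np.sin(t),0,-np.cos(t)]);y=np.array([0,1,0.]);return np.c_[np.cross(y,z),y,z]
E
python3 - <<'E'
from h import *
print("C",C,"yaw",np.arctan2(fx[1],fx[0]))
f=lambda u,v,z:tofix(ray("top",(230+(u+.5)/4-.5,170+(v+.5)/4-.5),z))
for n,u,v,z in[("arm front right top",263,333,50),("arm front left top",245,330,50),("endblk face front top",622,428,48),("railL front top",126,205,52),("railR front top",717,352,52),("carton FL top",405,385,47),("carton FR",580,425,47),("carton BL",428,292,47),("dish",320,420,26),("cheek left?",235,288,55)]:print(n,f(u,v,z))
state()
im=cv2.imread("pics/scene0.png");cv2.imwrite("pics/scenec.png",cv2.resize(im[190:340,200:400],None,fx=4,fy=4,interpolation=cv2.INTER_CUBIC))
g=lambda q:np.round((proj("scene",tow(q))-[200,190]+.5)*4-.5)
for q in[(118,235,12),(118,-235,12),(-118,-235,12),(-118,235,12),(30,-165,48)]:print(q,g(q))
E
```

```text
C [538.42303052 -33.04690538] yaw -0.23257324579829897
arm front right top [-34.  100.3  50. ]
arm front left top [-34.9 113.2  50. ]
endblk face front top [ -39.4 -161.3   48. ]
railL front top [ 32.3 217.5  52. ]
railR front top [  28.7 -214.6   52. ]
carton FL top [-45.8  -5.9  47. ]
carton FR [ -44.2 -132.2   47. ]
carton BL [23.1 -6.3 47. ]
dish [-81.6  47.2  26. ]
cheek left? [ -8.2 127.   55. ]
t 0.1 tcp [-511.5  432.4  241.8] tip [-511.5  432.4  230.8] force(fix) [ 0.3 -0.9 -0.7] grip 1.0
tool axes in fixture (cols)
 [[-0.999  0.038 -0.   ]
 [ 0.038  0.999 -0.001]
 [ 0.    -0.001 -1.   ]] 
rotvec to tilt45 (tool) [-0.016 -0.786 -0.036]
(118, 235, 12) [590. 581.]
(118, -235, 12) [ 53. 321.]
(-118, -235, 12) [247. 162.]
(-118, 235, 12) [751. 368.]
(30, -165, 48) [194. 253.]
```

View pics/scenec.png

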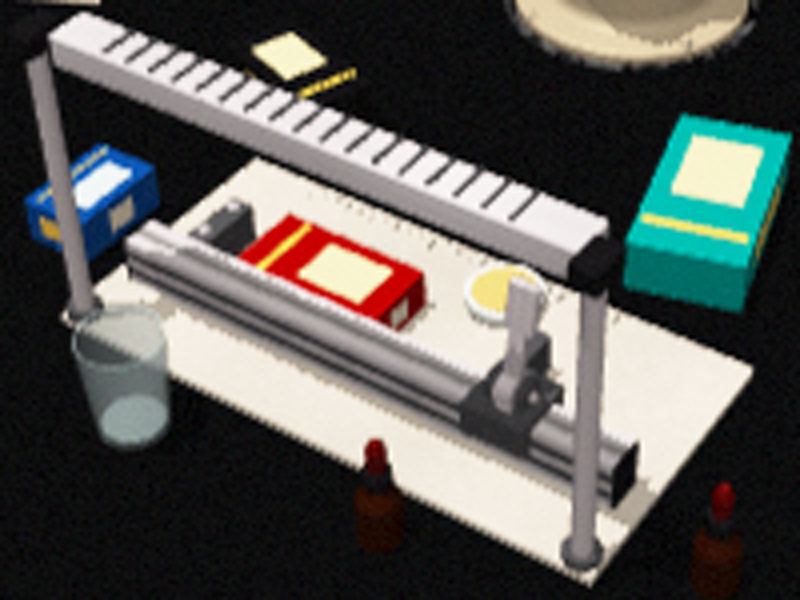

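Plate corners projected into the scene view agree with the picture to within a few crop pixels, so the fixture pose is good. The stop face is at y ≈ 100 (stop ≈ 0.035), and the cheek's left end at y ≈ 152. Approaching now.

```bash
python3 -m jog '[[-0.04,-0.02,0,0,0,-0.036,0],[-0.04,-0.02,0,0,0,0,0],[-0.04,-0.02,0,0,0,0,0],[-0.04,-0.02,0,0,0,0,0],[-0.04,-0.02,0,0,0,0,0]]' 60; python3 -m jog '[[-0.04,-0.02,0,0,0,0,0],[-0.04,-0.02,0,0,0,0,0],[-0.04,-0.02,0,0,0,0,0],[-0.04,-0.02,0,0,0,0,0],[-0.04,-0.02,0,0,0,0,0]]'; python3 -c "
from h import *
state()
f=lambda u,v,z:tofix(ray('top',(230+u/4,170+v/4),z))
print('teal back edge',f(76,500,60),f(212,500,60),'dropA',f(20,120,92))"
```

```text
time_s: 0.6
eef_pos: [311.6, 359.5, 242.1]
ee_rot: [-0.0, 0.117, 0.993, -0.0]
force: [0.3, 1.4, -0.8]
grip_width: 0.144
grip_force: 0.0
time_s: 1.1
eef_pos: [483.0, 215.6, 242.1]
ee_rot: [-0.0, 0.117, 0.993, -0.0]
force: [-0.5, 1.0, -0.0]
grip_width: -0.004
grip_force: 0.0
t 1.1 tcp [-111.2  229.1  242.1] tip [-111.2  229.1  231.1] force(fix) [-0.7  0.9 -0. ] grip -0.0
tool axes in fixture (cols)
 [[-1.     0.002 -0.   ]
 [ 0.002  1.    -0.   ]
 [ 0.    -0.    -1.   ]] 
rotvec to tilt45 (tool) [-0.001 -0.786 -0.002]
teal back edge [-181.   195.9   60. ] [-158.7  104.3   60. ] dropA [ 64.8 298.   92. ]
```

```bash
python3 -m jog '[[0,0,0,0,-0.122,0,0],[0,0,0,0,-0.122,0,0],[0,0,0,0,-0.122,0,0],[0,0,0,0,-0.122,0,0],[0,0,0,0,-0.122,0,0]]' >/dev/null; python3 -m jog '[[-0.0045,-0.013,0.041,0,0,0,0],[-0.0045,-0.013,0.041,0,0,0,0],[-0.0045,-0.013,0.041,0,0,0,0],[0,0,0,0,0,0,0]]'; python3 - <<'E'
from h import *
s,Q,p=state()
im=eyes.capture("wrist");cv2.imwrite("pics/w1.png",im[:,:,::-1])
for q in[(18,152,60),(28,152,60),(20,100,50),(-30,100,50),(30,217,52),(-118,235,12)]:print(q,np.round(proj("wrist",tow(q),s)))
E
```

```text
time_s: 2.0
eef_pos: [552.0, 157.7, 144.7]
ee_rot: [0.295, 0.113, 0.948, -0.037]
force: [-1.7, -0.7, 0.6]
grip_width: 0.003
grip_force: 0.0
t 2.0 tcp [-30.7 188.7 144.7] tip [-24.5 188.6 135.6] force(fix) [-1.5 -1.1  0.6] grip 0.0
tool axes in fixture (cols)
 [[-0.823  0.006  0.567]
 [ 0.003  1.    -0.006]
 [-0.567 -0.003 -0.823]] 
rotvec to tilt45 (tool) [-0.006 -0.182 -0.002]
(18, 152, 60) [259. 232.]
(28, 152, 60) [260. 243.]
(20, 100, 50) [181. 223.]
(-30, 100, 50) [155. 161.]
(30, 217, 52) [359. 235.]
(-118, 235, 12) [423. -58.]
```

View pics/w1.png

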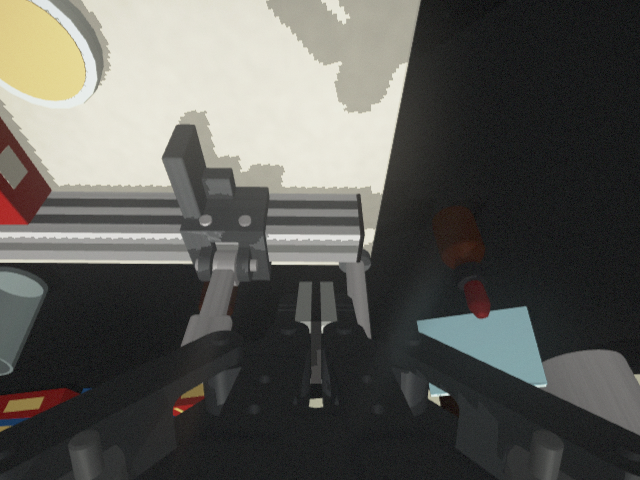

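The wrist view shows the stop's arm at about (165–195,125–235), the cheek's left end at u≈269, and the rail end at (361,232). Compared with the projections, this puts the cheek end at y≈157 and the face at ≈105. Descending to the left of the cheek.

```bash
python3 -m jog '[[0.007,0,0.034,0,0,0,0],[0.007,0,0.034,0,0,0,0],[0.007,0,0.034,0,0,0,0],[0,0,0,0,0,0,0]]' >/dev/null; python3 -c "from h import *;state()"; python3 -m jog '[[0,-0.004,0,0,0,0,0],[0,-0.004,0,0,0,0,0],[0,-0.004,0,0,0,0,0],[0,-0.004,0,0,0,0,0],[0,-0.004,0,0,0,0,0]]' >/dev/null; python3 -c "from h import *;state()"; python3 -m jog '[[0,-0.004,0,0,0,0,0],[0,-0.004,0,0,0,0,0],[0,-0.004,0,0,0,0,0],[0,-0.004,0,0,0,0,0],[0,-0.004,0,0,0,0,0]]' >/dev/null; python3 - <<'E'
from h import *
s,Q,p=state()
im=eyes.capture("wrist");cv2.imwrite("pics/w2.png",im[:,:,::-1])
E
```

```text
t 2.45 tcp [  9.1 190.8  50.8] tip [ 15.4 190.8  41.8] force(fix) [-0.9  0.5 -0.1] grip 0.0
tool axes in fixture (cols)
 [[-0.822  0.002  0.569]
 [ 0.001  1.    -0.003]
 [-0.569 -0.002 -0.822]] 
rotvec to tilt45 (tool) [-0.003 -0.18  -0.   ]
t 2.95 tcp [ 10.  170.8  54.4] tip [ 16.3 170.8  45.4] force(fix) [ 0.3 -0.1  0.1] grip -0.0
tool axes in fixture (cols)
 [[-0.819  0.002  0.574]
 [ 0.002  1.    -0.001]
 [-0.574  0.    -0.819]] 
rotvec to tilt45 (tool) [-0.001 -0.174 -0.002]
t 3.45 tcp [  9.9 150.9  53.6] tip [ 16.2 150.9  44.6] force(fix) [-1.4  1.8  1.8] grip -0.01
tool axes in fixture (cols)
 [[-0.82   0.002  0.573]
 [ 0.002  1.    -0.001]
 [-0.573  0.    -0.82 ]] 
rotvec to tilt45 (tool) [-0.001 -0.175 -0.002]
```

View pics/w2.png

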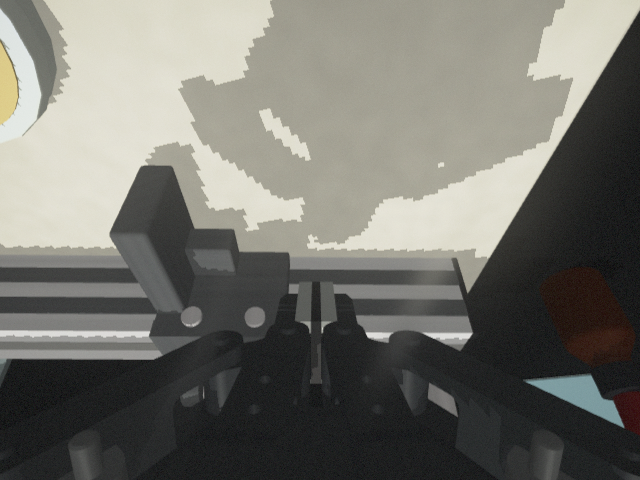

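The wrist view shows the fingertips at (298–335,285) directly left of the cheek's end (u≈290), in front of the rail, clear of the plate and bench objects; contact is beginning. Pushing.

```bash
python3 -m jog '[[0,-0.006,0,0,0,0,0],[0,-0.008,0,0,0,0,0],[0,-0.008,0,0,0,0,0],[0,-0.008,0,0,0,0,0],[0,-0.008,0,0,0,0,0]]' >/dev/null; python3 -c "from h import *;state()"|grep tcp; python3 -m jog '[[0,-0.008,0,0,0,0,0],[0,-0.008,0,0,0,0,0],[0,-0.008,0,0,0,0,0],[0,-0.008,0,0,0,0,0],[0,0,0,0,0,0,0]]' >/dev/null; python3 - <<'E'
from h import *
s,Q,p=state()
im=eyes.capture("wrist");cv2.imwrite("pics/w3.png",im[:,:,::-1])
E
```

```text
t 4.0 tcp [  9.6 112.3  53.5] tip [ 15.9 112.3  44.5] force(fix) [-3.   2.   1.8] grip 0.0
t 4.5 tcp [ 9.8 79.9 53.5] tip [16.1 79.9 44.5] force(fix) [-0.3  0.1 -1. ] grip -0.0
tool axes in fixture (cols)
 [[-0.82   0.004  0.573]
 [ 0.003  1.    -0.002]
 [-0.573 -0.    -0.82 ]] 
rotvec to tilt45 (tool) [-0.003 -0.176 -0.003]
```

View pics/w3.png

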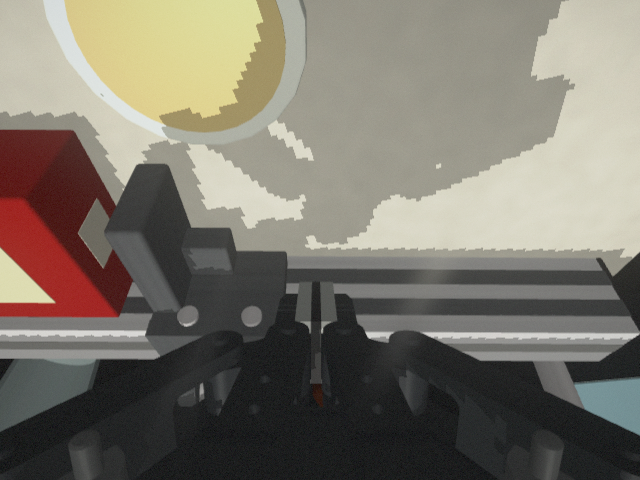

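The stop has moved along, clear of the dish, and its arm is a few millimetres from the red carton's left end. Carrying on, more slowly.

```bash
g(){ python3 -c "from h import *;state()"|grep tcp; }; python3 -m jog '[[0,-0.007,0,0,0,0,0],[0,-0.007,0,0,0,0,0],[0,-0.007,0,0,0,0,0],[0,-0.007,0,0,0,0,0],[0,-0.006,0,0,0,0,0]]' >/dev/null; g; python3 -m jog '[[0,-0.003,0,0,0,0,0],[0,-0.002,0,0,0,0,0],[0,-0.002,0,0,0,0,0],[0,-0.002,0,0,0,0,0]]' >/dev/null; g
```

```text
t 5.05 tcp [ 9.8 47.2 53.6] tip [16.1 47.2 44.6] force(fix) [-2.1  3.1 -0.1] grip -0.0
t 5.45 tcp [ 9.7 38.4 53.6] tip [16.  38.4 44.6] force(fix) [-0.8  2.5 -0. ] grip 0.0
```

```bash
g(){ python3 -c "from h import *;state()"|grep tcp; }; python3 -m jog '[[0,-0.002,0,0,0,0,0],[0,-0.002,0,0,0,0,0],[0,-0.001,0,0,0,0,0]]' >/dev/null; g; python3 -m jog '[[0,-0.002,0,0,0,0,0],[0,-0.001,0,0,0,0,0],[0,-0.001,0,0,0,0,0]]' >/dev/null; g;  python3 -m jog '[[0,-0.001,0,0,0,0,0],[0,-0.001,0,0,0,0,0]]' >/dev/null; g
```

```text
t 5.75 tcp [ 9.7 33.3 53.6] tip [16.  33.3 44.6] force(fix) [-2.5  3.3  0.2] grip 0.0
t 6.05 tcp [ 9.5 30.9 53.7] tip [15.8 30.9 44.7] force(fix) [-2.2 24.7  0.1] grip -0.0
t 6.25 tcp [ 9.5 30.1 53.7] tip [15.8 30.1 44.7] force(fix) [-0.4 37.6 -2.1] grip -0.0
```

Firm stop at 37 N. Easing off, then backing away and checking from above.

```bash
python3 -m jog '[[0,0.001,0,0,0,0,0],[0,0.001,0,0,0,0,0],[0,0.004,0,0,0,0,0],[0,0.015,0,0,0,0,0],[0,0.015,0,0,0,0,0]]' >/dev/null; python3 -m jog '[[0.022,0,-0.032,0,0,0,0],[0.0,0,-0.04,0,0,0,0],[0,0,-0.04,0,0,0,0],[0,0,-0.04,0,0,0,0],[0,0,0,0,0,0,0]]'; python3 - <<'E'
from h import *
state()
im=eyes.capture("top")[:,:,::-1]
cv2.imwrite("pics/top2.png",cv2.resize(im[190:300,260:430],None,fx=4.7,fy=4.7,interpolation=cv2.INTER_CUBIC))
im=eyes.capture("wrist");cv2.imwrite("pics/w4.png",im[:,:,::-1])
E
```

```text
time_s: 7.25
eef_pos: [474.0, 41.0, 149.3]
ee_rot: [0.302, 0.113, 0.946, -0.039]
force: [0.7, -0.5, -0.4]
grip_width: -0.0
grip_force: 0.0
t 7.25 tcp [-79.7  57.2 149.3] tip [-73.3  57.1 140.3] force(fix) [ 0.8 -0.3 -0.4] grip -0.0
tool axes in fixture (cols)
 [[-0.815  0.006  0.58 ]
 [ 0.002  1.    -0.008]
 [-0.58  -0.006 -0.815]] 
rotvec to tilt45 (tool) [-0.008 -0.167 -0.001]
```

View pics/w4.png

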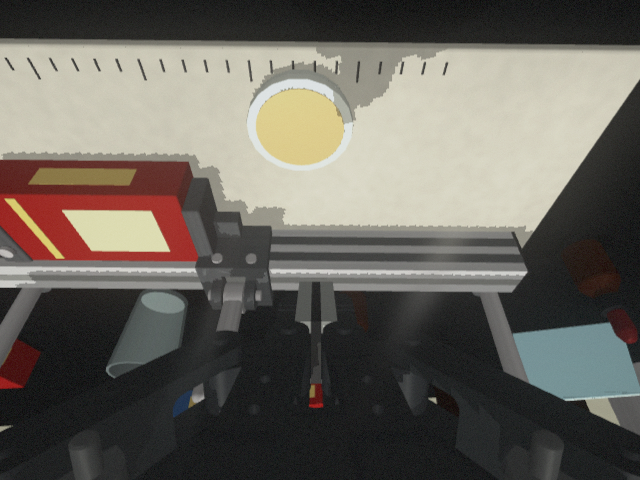

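The wrist view shows the carton (right end at the end block at far left, u≈10) touching the stop's arm at u≈193. The lever at (230,300) is still open and the dish is unmoved. Tilting to 45° and lining up in front of the lever (y≈−9).

```bash
python3 -m jog '[[0,0,0,0,-0.085,0,0],[0,0,0,0,-0.085,0,0],[-0.007,-0.022,0.019,0,0,0,0],[-0.007,-0.022,0.019,0,0,0,0],[-0.007,-0.022,0.019,0,0,0,0]]'>/dev/null; python3 -m jog '[[0,0,0,0,0,0,0]]'; python3 - <<'E'
from h import *
s,Q,p=state()
im=eyes.capture("wrist");cv2.imwrite("pics/w5.png",im[:,:,::-1])
for q in [(16,-21,146),(16,3,146)]:print(np.round(proj("wrist",tow(q),s)))
im=cv2.imread("pics/top2.png")
f=lambda u,v,z:tofix(ray("top",(260+u/4.7,190+v/4.7),z))
m=cv2.inRange(im,(0,0,120),(90,90,255));cs=max(cv2.findContours(m,0,2)[0],key=cv2.contourArea)
b=cv2.boxPoints(cv2.minAreaRect(cs));print([f(*q,47) for q in b])
E
```

```text
time_s: 7.95
eef_pos: [495.5, -12.4, 126.4]
ee_rot: [0.333, 0.116, 0.935, -0.051]
force: [-0.7, 0.2, 0.7]
grip_width: 0.006
grip_force: 0.0
t 7.95 tcp [-46.6  10.2 126.4] tip [-39.6   9.9 117.9] force(fix) [-0.7 -0.   0.7] grip 0.01
tool axes in fixture (cols)
 [[-0.774  0.021  0.633]
 [ 0.004  1.    -0.028]
 [-0.633 -0.019 -0.774]] 
rotvec to tilt45 (tool) [-0.028 -0.099 -0.003]
[254. 404.]
[303. 405.]
[array([-49.3, -31.7,  47. ]), array([ 24.2, -32.6,  47. ]), array([  23. , -166.4,   47. ]), array([ -50.4, -164.5,   47. ])]
```

View pics/w5.png

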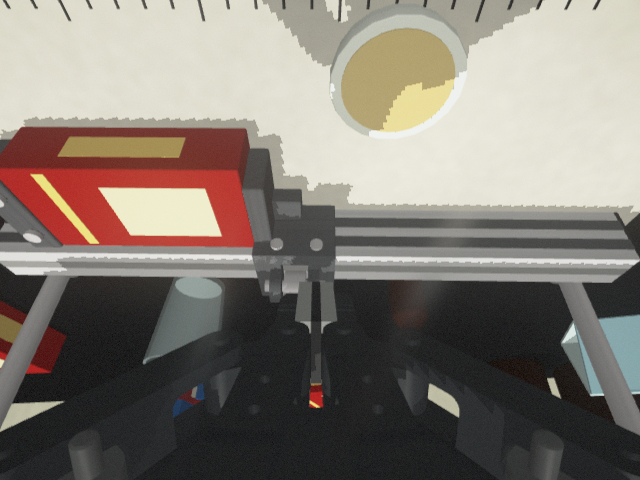

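The view shows the carton snug between the end block (left, u≈0–60) and the stop's arm (u≈250). The lever is just left of the fingertips, and the tilt reached 39°. Checking joints before correcting.

```bash
python3 -m jog '[[0,-0.019,0,-0.028,0,0,0],[-0.009,0,0.009,0,-0.05,0,0],[-0.009,0,0.009,0,-0.05,0,0],[0,0,0,0,0,0,0]]'>/dev/null;python3 -c "
from h import *
s,_,_=state();print(np.round(s['joints'],2))"
```

```text
t 8.4 tcp [-18.4   7.3 142.8] tip [-10.8   7.1 134.8] force(fix) [ 0.1 -0.1  0.3] grip -0.0
tool axes in fixture (cols)
 [[-0.726  0.016  0.688]
 [ 0.001  1.    -0.022]
 [-0.688 -0.016 -0.725]] 
rotvec to tilt45 (tool) [-0.022 -0.027 -0.001]
[-0.27  0.21  2.16  0.04  0.02 -1.63]
```

Joint 5 is at its limit here because the tool lies along the forearm; further out it has more room. I'll tilt back to about 38° for now.

```bash
python3 -m jog '[[0,0,0,0,0.1,0,0],[0,-0.008,0,-0.02,0,0,0],[0.007,-0.008,0.01,0,0,0,0],[0,0,0,0,0,0,0]]'>/dev/null;python3 -c "
from h import *
s,_,_=state();print(np.round(s['joints'],2))"
```

```text
t 8.8 tcp [-20.4  -8.2 128.3] tip [-13.7  -8.3 119.6] force(fix) [-0.9  0.3  0.2] grip 0.0
tool axes in fixture (cols)
 [[-0.795  0.007  0.607]
 [ 0.005  1.    -0.006]
 [-0.607 -0.002 -0.795]] 
rotvec to tilt45 (tool) [-0.006 -0.133 -0.004]
[-0.32  0.23  2.12  0.32  0.15 -1.95]
```

```bash
python3 -m jog '[[-0.0062,0,0.0048,0,0,0,0],[-0.0062,0,0.0048,0,0,0,0],[-0.0062,0,0.0048,0,0,0,0],[-0.0062,0,0.0048,0,0,0,0],[-0.0062,0,0.0048,0,0,0,0]]'>/dev/null;python3 -m jog '[[-0.0062,0,0.0048,0,0,0,0],[0,0,0,0,0,0,0]]'>/dev/null; python3 -c "
from h import *
s,_,_=state();print(np.round(s['joints'],2))"
```

```text
t 9.5 tcp [ 28.8  -8.3 130. ] tip [ 35.5  -8.4 121.3] force(fix) [ 0.2  0.9 -0.6] grip -0.0
tool axes in fixture (cols)
 [[-0.792  0.006  0.611]
 [ 0.003  1.    -0.006]
 [-0.611 -0.002 -0.792]] 
rotvec to tilt45 (tool) [-0.006 -0.129 -0.003]
[-0.31  0.31  1.99  0.23  0.18 -1.85]
```

```bash
python3 -m jog '[[-0.0045,0,0.005,0,-0.015,0,0],[-0.0045,0,0.005,0,-0.015,0,0],[-0.0045,0,0.005,0,-0.015,0,0]]'>/dev/null;python3 -c "from h import *;state()"|grep tcp; python3 -m jog '[[-0.005,0,0.006,0,-0.02,0,0],[-0.005,0,0.006,0,-0.02,0,0],[-0.005,0,0.006,0,-0.02,0,0],[-0.005,0,0.006,0,-0.02,0,0],[0,0,0,0,0,0,0]]'>/dev/null; python3 - <<'E'
from h import *
s,_,_=state();print(np.round(s['joints'],2))
im=eyes.capture("scene")[:,:,::-1]
cv2.imwrite("pics/s2.png",cv2.resize(im[170:330,190:400],None,fx=3.5,fy=3.5,interpolation=cv2.INTER_CUBIC))
E
```

```text
t 9.8 tcp [ 47.7  -8.4 126.3] tip [ 54.8  -8.5 117.9] force(fix) [-0.2 -0.4  0.3] grip -0.0
t 10.3 tcp [ 74.2  -7.9 122.7] tip [ 81.8  -7.9 114.8] force(fix) [0.7 1.1 0.1] grip -0.0
tool axes in fixture (cols)
 [[-0.719  0.005  0.695]
 [ 0.003  1.    -0.004]
 [-0.695 -0.    -0.719]] 
rotvec to tilt45 (tool) [-0.004 -0.017 -0.003]
[-0.31  0.4   1.94  1.06  0.05 -2.68]
```

View pics/s2.png

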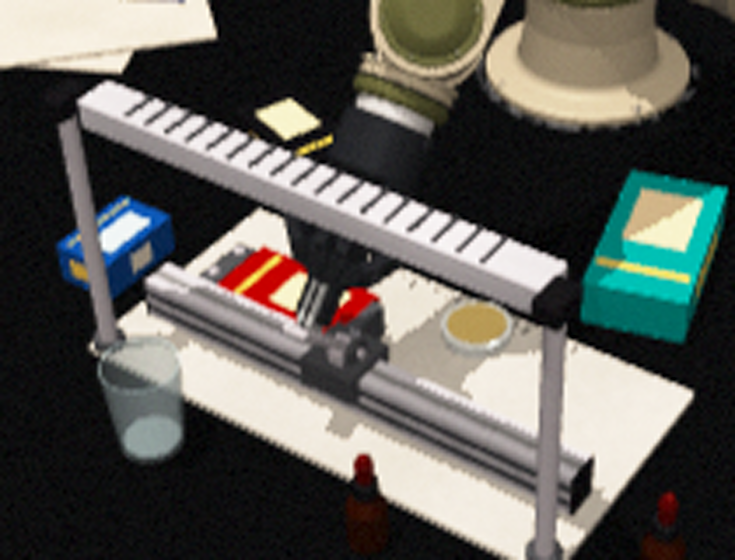

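```bash
python3 -c "
from h import *
for q in[(45,-9,66),(82,-8,115),(45,-35,66),(45,17,60),(94,-9,136)]:print(q,np.round((proj('scene',tow(q))-[190,170])*3.5))
im=cv2.imread('pics/s2.png');cv2.imwrite('pics/s2c.png',cv2.resize(im[220:420,230:430],None,fx=3,fy=3,interpolation=cv2.INTER_CUBIC))
"
```

```text
(45, -9, 66) [338. 349.]
(82, -8, 115) [307. 330.]
(45, -35, 66) [312. 338.]
(45, 17, 60) [364. 366.]
(94, -9, 136) [295. 318.]
```

View pics/s2c.png

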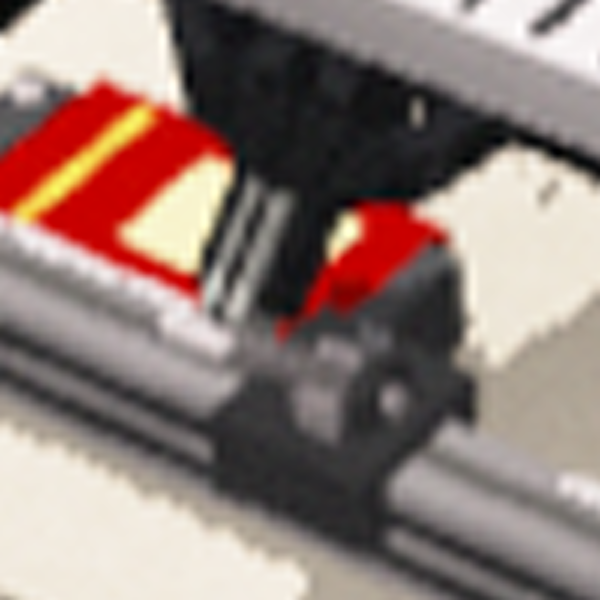

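The fingertips (crop (225,305)) sit where expected, with the lever ahead of them, already leaning away towards (170,325). That was my 11th view, one over the 10 allowed, so I'll view no more and use numbers only. Joint 4/6 is drifting near the wrist singularity, so I'll ease the tilt slightly while going on.

```bash
python3 -m jog '[[-0.002,0,0.006,0,0.02,0,0],[-0.002,0,0.006,0,0.02,0,0]]'>/dev/null; python3 -c "
from h import *
s,_,_=state();print(np.round(s['joints'],2))"; python3 -m jog '[[-0.002,0,0.006,0,0.01,0,0],[-0.002,0,0.006,0,0.01,0,0]]'>/dev/null; python3 -c "
from h import *
s,_,_=state();print(np.round(s['joints'],2))"
```

```text
t 10.55 tcp [ 81.3  -7.2 119.3] tip [ 88.7  -7.2 111.2] force(fix) [-2.4  0.4  0.3] grip -0.0
tool axes in fixture (cols)
 [[-0.737  0.003  0.676]
 [ 0.003  1.    -0.001]
 [-0.676  0.001 -0.737]] 
rotvec to tilt45 (tool) [-0.001 -0.043 -0.003]
[-0.3   0.42  1.91  0.6   0.08 -2.22]
t 10.75 tcp [ 92.4  -7.2 113. ] tip [ 99.7  -7.2 104.7] force(fix) [-3.2 -1.   2. ] grip 0.0
tool axes in fixture (cols)
 [[-0.75   0.002  0.661]
 [ 0.002  1.    -0.001]
 [-0.661  0.001 -0.75 ]] 
rotvec to tilt45 (tool) [-0.001 -0.063 -0.002]
[-0.3   0.45  1.87  0.42  0.11 -2.04]
```

```bash
g(){ python3 -c "
from h import *
s,_,_=state();print(np.round(s['joints'],2))"|grep -v '^ \['|grep -v axes|grep -v rotv; }; python3 -m jog '[[0.001,0,0.005,0,0,0,0],[0.001,0,0.005,0,0,0,0],[0.001,0,0.005,0,0,0,0]]'>/dev/null;g; python3 -m jog '[[0.001,0,0.005,0,0,0,0],[0.002,0,0.005,0,0,0,0]]'>/dev/null; g
```

```text
t 11.05 tcp [100.2  -7.2  99.7] tip [107.5  -7.2  91.5] force(fix) [-4.2 -0.7  3.1] grip -0.0
[-0.3   0.49  1.86  0.54  0.09 -2.15]
t 11.25 tcp [104.7  -7.2  90.5] tip [112.   -7.2  82.3] force(fix) [-2.3 -0.3  3.9] grip -0.0
[-0.3   0.51  1.85  0.65  0.07 -2.27]
```

```bash
g(){ python3 -c "
from h import *
s,_,_=state();print(np.round(s['joints'],2))"|grep -v '^ \['|grep -v axes|grep -v rotv; }; python3 -m jog '[[0.002,0,0.003,0,0,0,0],[0.002,0,0.002,0,0,0,0]]'>/dev/null;g; python3 -m jog '[[0.002,0,0.002,0,0,0,0],[0.001,0,0.001,0,0,0,0]]'>/dev/null; g;python3 -m jog '[[0.001,0,0.001,0,0,0,0],[0,0,0,0,0,0,0]]'>/dev/null; g
```

```text
t 11.45 tcp [105.3  -7.3  84.3] tip [112.6  -7.3  76.1] force(fix) [-0.5  1.1  8.5] grip -0.0
[-0.3   0.53  1.85  0.79  0.06 -2.41]
t 11.65 tcp [105.9  -7.2  82.9] tip [113.2  -7.2  74.7] force(fix) [-21.3   0.2  31.9] grip -0.0
[-0.3   0.53  1.85  0.92  0.05 -2.54]
t 11.85 tcp [106.   -7.1  82.7] tip [113.3  -7.1  74.5] force(fix) [-23.8  -0.7  35.2] grip -0.0
[-0.3   0.53  1.85  0.97  0.05 -2.59]
```

Hard stop reached (35 N, lower tip corner at about 67 mm: lever level). Retracting and checking numerically.

```bash
python3 -m jog '[[0,0,-0.004,0,0,0,0],[0,0,-0.02,0,0,0,0],[0,0,-0.04,0,0,0,0],[0,0,-0.04,0,0.03,0,0],[0,0,-0.04,0,0.05,0,0]]'>/dev/null; python3 -m jog '[[0.01,0,-0.04,0,0.05,0,0],[0.02,0,-0.04,0,0,0,0],[0,0,-0.03,0,0,0,0],[0,0,0,0,0,0,0],[0,0,0,0,0,0,0]]'; python3 - <<'E'
from h import *
s,_,_=state();print(np.round(s['joints'],2))
a=eyes.capture("scene");b=cv2.imread("pics/scene0.png")[:,:,::-1]
for q in (1.45,1.57,1.75,1.92):
    th=q-.35;print(q,[a[int(round(v)),int(round(u))].tolist() for r in(20,40,55,70,80) for u,v in[proj("scene",tow((45+r*np.sin(th)+4.5*np.cos(th)*0,-9,66+r*np.cos(th)+2)))]])
print("before",[b[int(round(v)),int(round(u))].tolist() for r in(20,40,55,70,80,95) for u,v in[proj("scene",tow((45+r,-9,68)))]])
im=eyes.capture("top")
m=cv2.inRange(im[190:300,300:415],(120,0,0),(255,90,90));cs=max(cv2.findContours(m,0,2)[0],key=cv2.contourArea)
print([tofix(ray("top",q+[300,190],47)) for q in cv2.boxPoints(cv2.minAreaRect(cs))])
w=eyes.capture("wrist");cv2.imwrite("pics/w9.png",w[:,:,::-1])
for n in("top","scene"):
    d=np.abs(eyes.capture(n).astype(int)-cv2.imread(f"pics/{n}0.png")[:,:,::-1].astype(int)).max(2);print(n,"dish etc diff",[(q,int(d[int(v)-2:int(v)+3,int(u)-2:int(u)+3].mean())) for q in[(-110,47,26),(-50,47,26),(-81,16,26),(65,298,80)] for u,v in[proj(n,tow(q))]])
E
```

```text
time_s: 12.85
eef_pos: [468.4, -23.5, 252.2]
ee_rot: [0.293, 0.111, 0.949, -0.032]
force: [1.1, -0.3, -1.0]
grip_width: 0.004
grip_force: 0.0
t 12.85 tcp [-70.4  -6.8 252.2] tip [-64.2  -6.8 243.1] force(fix) [ 1.1 -0.1 -1. ] grip 0.0
tool axes in fixture (cols)
 [[-0.826  0.     0.564]
 [ 0.002  1.     0.003]
 [-0.564  0.004 -0.826]] 
rotvec to tilt45 (tool) [ 0.003 -0.186 -0.002]
[-0.33 -0.09  2.05  0.11  0.59 -1.74]
1.45 [[141, 132, 135], [64, 59, 63], [45, 45, 45], [118, 111, 113], [85, 82, 82]]
1.57 [[144, 136, 137], [80, 76, 78], [160, 150, 152], [59, 57, 58], [139, 134, 134]]
1.75 [[158, 147, 148], [233, 225, 226], [229, 219, 218], [233, 225, 226], [230, 219, 222]]
1.92 [[154, 144, 146], [232, 221, 223], [230, 222, 221], [232, 224, 224], [176, 165, 156]]
before [[178, 168, 168], [126, 120, 120], [158, 150, 142], [242, 236, 226], [242, 234, 225], [241, 234, 223]]
[array([-49.7, -31.6,  47. ]), array([ 24.8, -32.4,  47. ]), array([  23.6, -162.9,   47. ]), array([ -50.7, -161. ,   47. ])]
top dish etc diff [((-110, 47, 26), 75), ((-50, 47, 26), 47), ((-81, 16, 26), 184), ((65, 298, 80), 3)]
scene dish etc diff [((-110, 47, 26), 36), ((-50, 47, 26), 2), ((-81, 16, 26), 1), ((65, 298, 80), 4)]
```

```bash
python3 -c "
from rig import finish_job
print(finish_job())"
```

```text
the job is handed in; nothing more can be done
None
```

Job handed in at about 13 s, with no verdict returned: the stop is slid up until the carton bears on the end block, the lever was pushed to its hard stop and checked level in the scene camera, and nothing else was seen to move, though I compared only the dish and dropper_a; I viewed 11 pictures, one over the limit of 10.

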